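# Pack a snowflake ornament on a separator

## Task

Pack the second layer of snowflake ornaments: lay the white separator panel flat and centred on the red-brown snowflake that lies in the green tray, with the panel's long side running along the tray's long side, and let go of it. Then set the pale snowflake face up in the middle of the panel and let go. Put both down gently rather than dropping them, do not shift the red-brown snowflake about, and leave the other snowflakes where they are.

Things in the scene. Friction and masses are not known exactly. Their poses are not given: they have to be found in the camera images.
- tray: green open packing tray, fixed to the bench: 200 x 240 x 30 mm outside, long side along its y axis; walls and floor 6 mm thick; origin at the centre of its underside
- board: flat grey laminated layout board, fixed to the bench, 240 x 340 x 12 mm, long side along its y axis; the separator and the loose ornaments lie on it; origin at the centre of its underside. It and the tray may swap sides
- lower_flake: wooden snowflake ornament with six arms; red-brown (cherry), lying face up on the floor of the green tray: the first layer; origin at the centre of its underside, z up through its face, arms at 0, 60, 120.. degrees from its x axis; 60 mm across from tip to tip, 10 mm thick, arms 12 mm wide with blunt square ends
- separator: white rigid hardboard separator panel, 66 mm (x) x 100 mm (y) x 6 mm thick, lying flat on the layout board; origin at the centre of its underside; z up
- pale_flake: wooden snowflake ornament with six arms; pale yellow wood with a red-brown centre, lying face up on the layout board: the next layer; origin at the centre of its underside, z up through its face, arms at 0, 60, 120.. degrees from its x axis; 60 mm across from tip to tip, 10 mm thick, arms 12 mm wide with blunt square ends
- walnut_flake: wooden snowflake ornament with six arms; very dark brown (walnut), on the layout board, not to be used; origin at the centre of its underside, z up through its face, arms at 0, 60, 120.. degrees from its x axis; 60 mm across from tip to tip, 10 mm thick, arms 12 mm wide with blunt square ends
- small_flake: small blue-painted snowflake, 40 mm tip to tip, 8 mm thick, on the layout board, not to be used; origin at the centre of its underside
Things that resemble listed ones, but are neither listed nor needed, are in the scene too. There is more than one size of the pale_flake; the job needs the middle-sized.

How it is judged:
By the outcome, as a careful person would: the job done as asked, in the order asked, and still so for the second after the job is handed in, with the robot touching nothing.
It also fails if it takes over 54 s, if anything falls off the work surface, if the arm or the gripper's body presses on something with over 40 N, if the wrist force passes 120 N, or if a joint passes its speed limit or range.

## Robot

A 6-joint arm with a two-finger parallel gripper is mounted at the origin on the work surface. World frame = base frame: x ahead of the robot, y to its left, z up, the work surface at z = 0. Lengths are in m, angles in rad, forces in N, time in s.
With the tool pointing down it reaches from about 0.3 to 0.875 m from the base axis. Payload 6.4 kg.
Tool frame: the origin (TCP) lies on the mounting face of the last link; the fingertips stand 173 mm ahead of it and the grasp point (between the pads) lies 155 mm ahead of it (ctrl.tip_reach is the distance from the TCP to the fingertips, in m); z points along the fingers, y is the line along which they close (so a half turn about z gives the same grasp; the last joint's range is limited). The gripper opens to 85 mm and grips with 20 to 120 N. Pads are 22 mm wide; open, the fingers measure 114 mm over their backs; the gripper's body (76 mm by 85 mm) begins 54 mm behind the grasp point. The pads swing forward as they close: fully open they stand 13 mm farther back than shut.
Start: joints at [-1.513, 0.181, 1.607, -0, 1.354, -0.206], TCP at [0.15, -0.555, 0.405] pointing down, gripper open.
Joint ranges: [-2.99, 2.99], [-0.89, 2.07], [0.3, 2.58], [-1.14, 4.28], [0, 2.63], [-3.12, 3.12]. Speed limits (rad/s): [2.57, 2.57, 3.01, 3.14, 3.14, 3.14].

## Interface

Orientations are given as a unit quaternion [w, x, y, z].
In Python, from bench import ctrl gives the robot as it stands.
- The arm moves only by the shell command python3 -m pendant 'ROWS'. ROWS is JSON, a list that holds one entry, the list of rows, each a list of 7 numbers: the opening, from 0 (shut) to 1 (fully open), then the shift along the tool's x, y, z in mm, then the turn, a rotation vector about the tool's x, y, z in rad. A call has 1 to 5 rows; each row is the pose to reach, as a shift and turn from the pose commanded when the call began, along the tool's axes at that moment; what a row does not reach only later rows make up. A row lasts 1/12 s, in which the tool goes at most 41.7 mm and 7.16 degrees, less where a joint would pass 70% of its speed; a pose out of reach is approached as far as the arm can. A call with a gripper value outside its range is refused whole. The fingers move at their own pace and stop on an object; the grip force is fixed at half the most. Time passes only in rows, so rows that repeat a pose let the fingers close. It gives the time, the measured TCP pose, the force, the opening and the grip force at its end, in the units of the state.
- ctrl.get_obs(): the state, without advancing time (a new reading comes with each control period).
- ctrl.camera(name): name is "scene" or "top" or "wrist"; returns the picture (480x640x3 uint8, red, green, blue); there is no depth.
- ctrl.camera_params(name): a dict with "mtx" (3x3 intrinsics, pixels), "world_from_camera" (4x4, takes a point from camera to world coordinates); the wrist camera has in their place "tool_from_camera" (4x4, takes a point from camera to tool coordinates, whose origin is the TCP and whose axes are the flange's). Camera axes: x right, y down, z forward; pixel columns grow to the right and rows downward; lengths in m; the calibration is good to about 2 mm. A picture is of the moment at which its call begins: read the wrist's pose just before it. camera_params takes no time and is no camera call.
- ctrl.hand_in(): hands the job in; it is judged then, once.
Trained networks look in the newest picture that a camera, given by its name, has taken for a name from the list of things; names that differ only in an ending like _2 or _b are one class to them, and where a whole thing is asked for, a point or a joint stands for the part that bears it (a point fixed in the world has none). Each returns a list of dicts, best first, with "confidence" (0 to 1); they miss things now and then, are a little off and sometimes report something else, mostly with a low value. They report only what shows in the picture. A call takes as long as a camera call. They do not tell look-alikes from the thing itself.
- ctrl.boxes_of(camera, name): "point" ([column, row] as shares, 0 to 1, of the picture: columns of its width, rows of its height, amid what is visible of it).
The state is a dict: "time_s": time; "q": joint angles; "dq": joint speeds; "joint_efforts": joint torques, N m; "eef_pos": TCP position; "eef_rot": TCP orientation; "wrist_force": force on the tool from outside, world axes, zero at the start; "torque": the same for the moment, N m; "opening": opening from 0.0 (shut) to 1.0 (fully open); "grasp_force": force on a finger pad.
Only numpy, scipy, OpenCV 4.12 (cv2) and the standard library are available. Lean on these libraries where they do the work, as an engineer would, in place of code of your own. Each camera call takes 0.05 s, during which the arm holds its last target. There are 200 camera calls.

## Working session

There is one attempt and no reset: what is moved stays moved. The work goes in short steps, Python scripts to look and compute and a shell command to move; the robot and the scene stay as the last step left them, time stands still between calls to the robot, and variables do not carry over. Pictures are saved under pics/ and viewed, at most 11 in all, crops included, and the job is handed in when it is done.

```bash
mkdir -p pics; ls
cat > h.py <<'E'
import numpy as np, cv2
from bench import ctrl
from scipy.spatial.transform import Rotation as R
def pose():
    o=ctrl.get_obs(); T=np.eye(4); w,x,y,z=o["eef_rot"]
    T[:3,:3]=R.from_quat([x,y,z,w]).as_matrix(); T[:3,3]=o["eef_pos"]; return T
def cam(n,T=None):
    p=ctrl.camera_params(n); K=np.array(p["mtx"])
    W=np.array(p["world_from_camera"]) if n!="wrist" else T@np.array(p["tool_from_camera"])
    return K,W
def unproj(uv,K,W,z):
    uv=np.atleast_2d(uv).astype(float)
    d=(W[:3,:3]@np.linalg.inv(K)@np.c_[uv,np.ones(len(uv))].T).T
    o=W[:3,3]; return o+d*((z-o[2])/d[:,2])[:,None]
def proj(P,K,W):
    P=np.atleast_2d(P); c=(P-W[:3,3])@W[:3,:3]; u=c@K.T; return u[:,:2]/u[:,2:]
def snap(n,name):
    im=ctrl.camera(n); cv2.imwrite(f"pics/{name}.png",im[:,:,::-1]); return im
E
cat > a.py <<'E'
from h import *
np.set_printoptions(precision=3,suppress=True)
T=pose();print(T)
im=snap("top","top1")
K,W=cam("top");print(K,W)
for n in ["tray","board","lower_flake","separator","pale_flake","walnut_flake","small_flake"]:
    for b in ctrl.boxes_of("top",n):
        uv=np.array(b["point"])*[640,480]; print(n,round(b["confidence"],2),uv,unproj(uv,K,W,.018)[0])
E
python3 a.py
```

```text
pics
[[ 0.965  0.261 -0.     0.15 ]
 [ 0.261 -0.965  0.002 -0.555]
 [ 0.    -0.002 -1.     0.404]
 [ 0.     0.     0.     1.   ]]
[[613.165   0.    310.127]
 [  0.    613.165 237.744]
 [  0.      0.      1.   ]] [[-0.008 -0.994  0.107  0.332]
 [-1.     0.007 -0.007  0.078]
 [ 0.006 -0.107 -0.994  1.438]
 [ 0.     0.     0.     1.   ]]
tray 0.76 [426.496 216.48 ] [ 0.532 -0.204  0.018]
board 0.78 [235.008 202.08 ] [0.569 0.244 0.018]
lower_flake 0.96 [435.328 216.096] [ 0.533 -0.225  0.018]
lower_flake 0.5 [233.024 185.184] [0.61  0.249 0.018]
lower_flake 0.37 [197.696 225.408] [0.515 0.33  0.018]
separator 0.81 [292.928 212.88 ] [0.543 0.108 0.018]
pale_flake 0.76 [232.896 186.192] [0.607 0.249 0.018]
pale_flake 0.67 [135.808 197.808] [0.581 0.476 0.018]
pale_flake 0.65 [272.832 300.   ] [0.341 0.155 0.018]
walnut_flake 0.58 [197.504 226.896] [0.512 0.331 0.018]
small_flake 0.7 [288.512 157.2  ] [0.676 0.118 0.018]
```

View pics/top1.png

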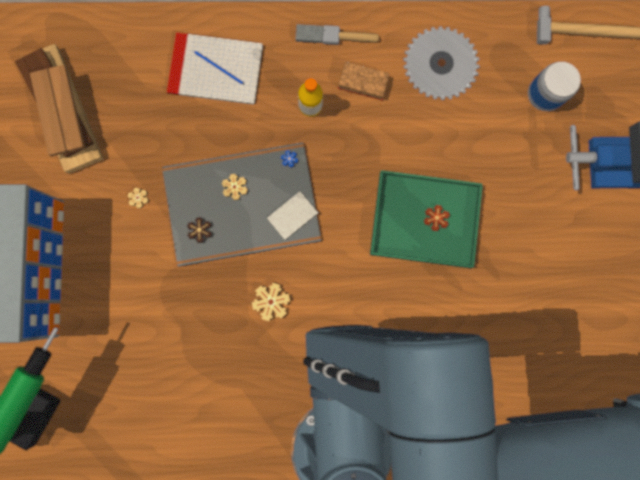

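The top view shows three pale snowflakes: (233,186) on the board, a smaller one at (136,198) off the board, and a larger one at (271,301) off the board. Other possible mix-ups are the walnut flake at (200,229), the blue one at (289,158), and the white separator at (293,215) against the white notebook at (215,68). I'm choosing (233,186), which is mid-sized and on the board, and checking it in a crop along with a segmentation.

```bash
cat > b.py <<'E'
from h import *
np.set_printoptions(precision=4,suppress=True)
im=cv2.imread("pics/top1.png"); K,W=cam("top")
hsv=cv2.cvtColor(im,cv2.COLOR_BGR2HSV)
cv2.imwrite("pics/crop1.png",cv2.resize(im[140:330,115:335],None,fx=3.4,fy=3.1,interpolation=cv2.INTER_CUBIC)[:600,:800])
def blob(mask,roi,z,name):
    x0,y0,x1,y1=roi; m=np.zeros_like(mask); m[y0:y1,x0:x1]=mask[y0:y1,x0:x1]
    c=max(cv2.findContours(m,0,cv2.CHAIN_APPROX_NONE)[0],key=cv2.contourArea)[:,0]
    P=unproj(c,K,W,z)[:,:2]; r=cv2.minAreaRect((P*1000).astype(np.float32))
    b=cv2.boxPoints(r); e=max([b[1]-b[0],b[2]-b[1]],key=np.linalg.norm)
    print(name,"centre",np.array(r[0]),"size",r[1],"long dir deg",np.degrees(np.arctan2(e[1],e[0]))%180, "circle",cv2.minEnclosingCircle((P*1000).astype(np.float32)))
H,S,V=[hsv[...,i].astype(int) for i in range(3)]
blob(((S<60)&(V>150)).astype(np.uint8),(262,188,322,245),.018,"sep")
blob(((S>45)&(V>140)).astype(np.uint8),(215,168,255,205),.022,"pale")
blob(((S>45)&(V>140)).astype(np.uint8),(240,275,305,328),.01,"big")
blob(((H>40)&(H<90)&(S>80)).astype(np.uint8),(350,150,500,285),.03,"tray")
blob(((H<25)&(S>90)&(V>50)).astype(np.uint8),(410,195,460,240),.016,"lower")
print(hsv[186,225:242],hsv[213,290],ctrl.tip_reach)
E
python3 b.py
```

```text
sep centre [537.7141 110.9897] size (67.81533813476562, 101.73823547363281) long dir deg 129.11786 circle ((537.9679565429688, 110.34823608398438), 58.846649169921875)
pale centre [606.7433 246.6668] size (62.860042572021484, 57.018577575683594) long dir deg 6.6631703 circle ((606.8414916992188, 246.01589965820312), 31.797937393188477)
big centre [338.6308 158.1462] size (148.90432739257812, 119.80814361572266) long dir deg 89.56143 circle ((338.63079833984375, 158.146240234375), 95.55962371826172)
tray centre [ 525.7886 -201.6787] size (240.29220581054688, 198.85293579101562) long dir deg 82.048996 circle ((526.3444213867188, -200.56832885742188), 151.78912353515625)
lower centre [ 529.9705 -227.8958] size (60.05381774902344, 55.82085037231445) long dir deg 48.270554 circle ((529.2880859375, -227.90304565429688), 31.023359298706055)
[[ 19 122 161]
 [ 19 118 167]
 [ 19 124 181]
 [ 18 128 208]
 [ 19 128 219]
 [ 20 117 223]
 [ 21  98 222]
 [ 18  97 211]
 [ 14 117 187]
 [ 12 139 174]
 [ 15 125 192]
 [ 19 103 213]
 [ 23  91 226]
 [ 23 108 227]
 [ 21 120 223]
 [ 19 123 210]
 [ 19 118 177]] [ 19  40 211] 0.1734
```

View pics/crop1.png

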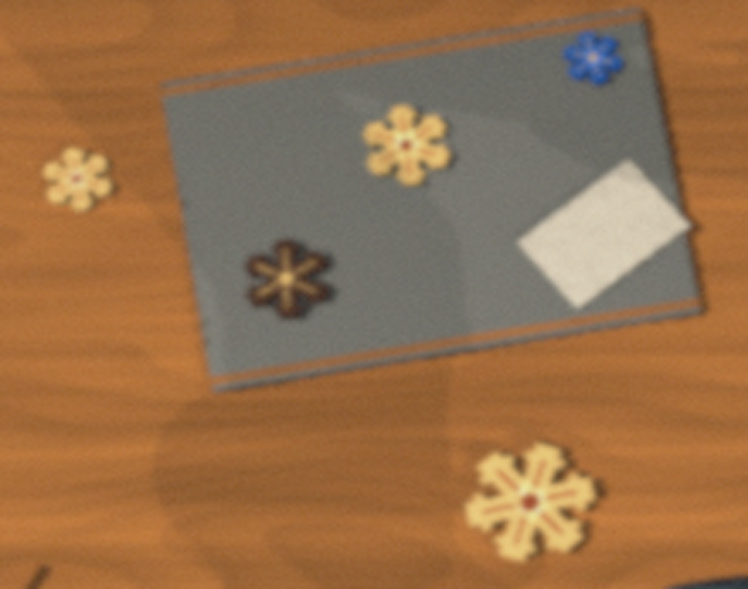

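The crop confirms it: the board's pale flake at crop pixel (405,145) fits 60 mm across with a red-brown centre. The off-board ones are small at (78,178) and large at (530,500). The panel at (603,233) measures 67x101 mm. Moving now.

```bash
cat > goal.py <<'E'
# python3 goal.py x y z yaw_of_tool_y_deg : remaining shift/turn in tool axes (mm, rad)
from h import *; import sys
x,y,z,a=map(float,sys.argv[1:]); a=np.radians(a); T=pose()
Y=np.array([np.cos(a),np.sin(a),0]); Z=np.array([0,0,-1.]); G=np.c_[np.cross(Y,Z),Y,Z]
d=T[:3,:3].T@(np.array([x,y,z])/1000-T[:3,3])*1000
o=ctrl.get_obs(); print("shift",d.round(1),"turn",R.from_matrix(T[:3,:3].T@G).as_rotvec().round(3),"t",o["time_s"],"F",np.round(o["wrist_force"],1),"open",o["opening"])
E
python3 goal.py 538 111 320 39
python3 -m pendant '[[[1,548,-541,84,0,0,-1.99],[1,548,-541,84,0,0,-1.99],[1,548,-541,84,0,0,-1.99],[1,548,-541,84,0,0,-1.99],[1,548,-541,84,0,0,-1.99]]]'
python3 goal.py 538 111 320 39
```

```text
shift [ 548.3 -541.8   84.7] turn [-0.    -0.    -1.988] t 0.4 F [0.1 0.  0.3] open 1.003439928019511
time_s: 0.82
eef_pos: [0.2547, -0.3745, 0.3819]
eef_rot: [0.0, 0.902, 0.432, 0.0]
wrist_force: [-0.1, -0.3, -0.8]
opening: 1.0
grasp_force: 0.0
shift [555.9 -83.2  61.9] turn [ 0.     0.    -1.357] t 0.8167 F [-0.1 -0.3 -0.8] open 0.9996839621466443
```

```bash
python3 -m pendant '[[[1,556,-83,62,0,0,-1.357],[1,556,-83,62,0,0,-1.357],[1,556,-83,62,0,0,-1.357],[1,556,-83,62,0,0,-1.357],[1,556,-83,62,0,0,-1.357]]]' | head -2
python3 goal.py 538 111 320 39
```

```text
time_s: 1.23
eef_pos: [0.3601, -0.1961, 0.3594]
shift [315.8 161.8  39.3] turn [ 0.001  0.001 -0.732] t 1.2333 F [1.  0.2 0.3] open 0.9977814131090176
```

```bash
python3 -m pendant '[[[1,316,162,39,0,0,-0.732],[1,316,162,39,0,0,-0.732],[1,316,162,39,0,0,-0.732],[1,316,162,39,0,0,-0.732],[1,316,162,39,0,0,-0.732]]]' | head -2
python3 goal.py 538 111 320 39
```

```text
time_s: 1.65
eef_pos: [0.4651, -0.0172, 0.3367]
shift [ 68.1 130.8  16.7] turn [ 0.001  0.001 -0.106] t 1.65 F [ 0.4 -0.3  1.1] open 0.9961557873230938
```

```bash
python3 -m pendant '[[[1,68,131,17,0,0,-0.106],[1,68,131,17,0,0,-0.106],[1,68,131,17,0,0,-0.106],[1,68,131,17,0,0,-0.106],[1,68,131,17,0,0,-0.106]]]' | head -2
python3 goal.py 538 111 320 39
python3 - <<'E'
from h import *
np.set_printoptions(precision=4,suppress=True)
T=pose(); im=snap("wrist","w1"); K,W=cam("wrist",T); print(T,ctrl.camera_params("wrist")["tool_from_camera"])
for b in ctrl.boxes_of("wrist","separator"):
    uv=np.array(b["point"])*[640,480]; print(b["confidence"],uv,unproj(uv,K,W,.018))
E
```

```text
time_s: 2.07
eef_pos: [0.5396, 0.1122, 0.319]
shift [ 0. -2. -1.] turn [ 0.001 -0.001 -0.003] t 2.0667 F [-0.1  0.3  0.4] open 0.9961853729998371
[[-0.6274  0.7787  0.0006  0.5396]
 [ 0.7787  0.6274  0.0013  0.1122]
 [ 0.0006  0.0013 -1.      0.319 ]
 [ 0.      0.      0.      1.    ]] [[ 0.0007 -0.9501 -0.3121  0.0804]
 [ 1.      0.0006  0.0004  0.0004]
 [-0.0002 -0.3121  0.9501  0.0307]
 [ 0.      0.      0.      1.    ]]
0.78 [316.672 222.096] [[0.5352 0.1104 0.018 ]]
```

View pics/w1.png

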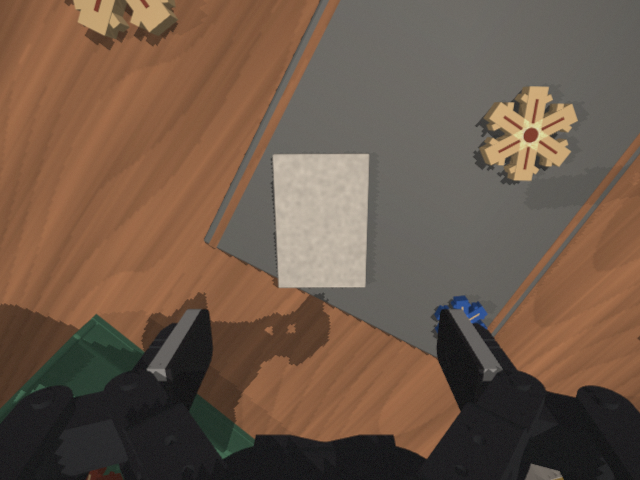

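The wrist view shows the panel at corners (274,154), (369,154), (366,287) and (278,287), square to the tool. The pale flake is at (531,135), arms clear. Next I fit both.

```bash
cat > f.py <<'E'
from h import *
np.set_printoptions(precision=1,suppress=True)
def rect(mask,near,K,W,z):
    n,l,_,_=cv2.connectedComponentsWithStats(mask.astype(np.uint8)); m=(l==l[near[1],near[0]]).astype(np.uint8)
    c=max(cv2.findContours(m,0,cv2.CHAIN_APPROX_NONE)[0],key=cv2.contourArea)[:,0]
    P=(unproj(c,K,W,z)[:,:2]*1000).astype(np.float32); r=cv2.minAreaRect(P); b=cv2.boxPoints(r)
    e=max([b[1]-b[0],b[2]-b[1]],key=np.linalg.norm)
    print("centre",np.array(r[0]),"size",np.array(r[1]),"long deg",round(np.degrees(np.arctan2(e[1],e[0]))%180,1)); return P
def flake(P):  # symmetric fit: centroid of hull + tip directions via 6th harmonic
    c=np.array(cv2.minEnclosingCircle(P)[0]); d=P-c; r=np.hypot(*d.T); th=np.arctan2(d[:,1],d[:,0])
    print("circle",c,cv2.minEnclosingCircle(P)[1],"arms deg mod 60",round(np.degrees(np.angle(np.sum(r*np.exp(6j*th)*np.ones_like(r)) )/6)%60,1))
E
python3 - <<'E'
from f import *
im=cv2.imread("pics/w1.png"); K,W=cam("wrist",pose()); h=cv2.cvtColor(im,cv2.COLOR_BGR2HSV).astype(int)
rect((h[...,1]<70)&(h[...,2]>140),(320,222),K,W,.018)
top=(h[...,1]>50)&(h[...,2]>165); top[:,:440]=0; top[:,620:]=0; top[:80]=0;top[200:]=0
ctr=(h[...,1]>60)&(h[...,2]>100); ctr[:,:470]=0;ctr[:,590:]=0;ctr[:75]=0;ctr[195:]=0
for m in (cv2.morphologyEx(top.astype(np.uint8),3,np.ones((7,7))),ctr): flake(rect(m,(545,135),K,W,.022))
print(unproj([531,135],K,W,.022)*1000)
E
```

```text
centre [537.  107.8] size [65.6 99.5] long deg 129.0
centre [605.  242.9] size [59.8 56.8] long deg 67.5
circle [605.2 242.9] 30.343982696533203 arms deg mod 60 38.0
centre [603.9 241.9] size [60.8 60.1] long deg 38.1
circle [603.8 242. ] 32.10124206542969 arms deg mod 60 36.5
[[605.7 243.1  22. ]]
```

```bash
python3 - <<'E'
from f import *
K,W=cam("wrist",np.eye(4)); print(K)
for Z in (150,155,160,165,170,175): print(Z,proj([[.011,-.0425,Z/1000],[-.011,-.0425,Z/1000],[.011,.0425,Z/1000]],K,W).round(0).tolist())
E
python3 goal.py 537 108 205 39
```

```text
[[393.1   0.  324.2]
 [  0.  393.1 234.7]
 [  0.    0.    1. ]]
150 [[199.0, 318.0], [205.0, 372.0], [447.0, 318.0]]
155 [[203.0, 311.0], [209.0, 363.0], [442.0, 311.0]]
160 [[207.0, 304.0], [213.0, 355.0], [439.0, 304.0]]
165 [[211.0, 298.0], [216.0, 348.0], [435.0, 298.0]]
170 [[215.0, 292.0], [219.0, 341.0], [432.0, 292.0]]
175 [[218.0, 286.0], [222.0, 334.0], [428.0, 286.0]]
shift [ -0.2  -1.7 114.1] turn [-0.001 -0.    -0.004] t 2.1667 F [-0.1  0.8 -0.2] open 1.0019999273812275
```

```bash
python3 -m pendant '[[[0.87,0,-1.7,38,0,0,0],[0.87,0,-1.7,76,0,0,0],[0.87,0,-1.7,114,0,0,0],[0.87,0,-1.7,114,0,0,0],[0.87,0,-1.7,114,0,0,0]]]'
python3 goal.py 537 108 205 39
python3 - <<'E'
from h import *
snap("wrist","w2")
K,W=cam("wrist",np.eye(4))
for Z in (155,160,165,170,175): print(Z,proj([[.011,-.037,Z/1000],[-.011,-.037,Z/1000],[.011,.037,Z/1000]],K,W).round(0).tolist())
E
```

```text
time_s: 2.58
eef_pos: [0.5356, 0.1063, 0.2041]
eef_rot: [-0.003, 0.434, 0.901, -0.001]
wrist_force: [0.2, 0.4, 1.1]
opening: 0.87
grasp_force: 0.0
shift [ 0.5  2.1 -0.9] turn [-0.004 -0.004 -0.008] t 2.5833 F [0.2 0.4 1.1] open 0.8701804958061772
155 [[219.0, 311.0], [224.0, 363.0], [427.0, 311.0]]
160 [[222.0, 304.0], [227.0, 355.0], [424.0, 304.0]]
165 [[226.0, 298.0], [230.0, 348.0], [420.0, 298.0]]
170 [[229.0, 292.0], [233.0, 341.0], [417.0, 292.0]]
175 [[231.0, 286.0], [235.0, 334.0], [415.0, 286.0]]
```

View pics/w2.png

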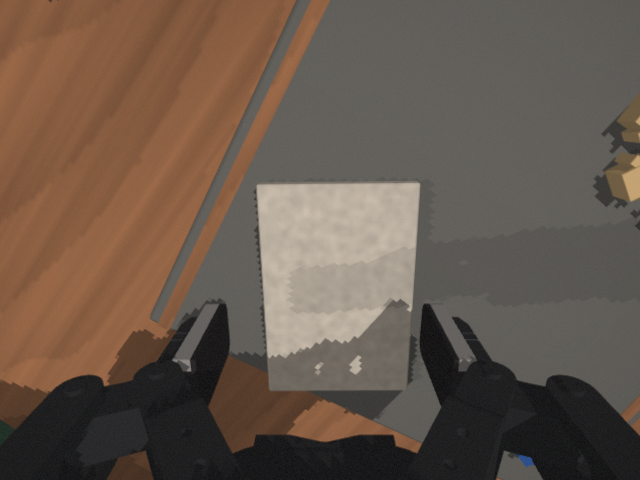

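The panel spans (257,184) to (408,390), about 14 px right of the finger midline at column 324. The pad tips at row 305 put the fingertip reach at about 162 mm for this opening. Refitting.

Run:
```python
from f import *
K,W=cam("wrist",pose()); P=unproj([[257.5,184.5],[419.5,182.5],[407,389.5],[270,389.5]],K,W,.018)*1000
print(P[:,:2],P.mean(0)); e=(P[0]+P[1]-P[2]-P[3])/2; s=(P[1]+P[2]-P[0]-P[3])/2
print(np.linalg.norm(e),np.linalg.norm(s),np.degrees(np.arctan2(e[1],e[0])),np.degrees(np.arctan2(s[1],s[0])))
T=pose(); print("tool y,x offset",(P.mean(0)/1000-T[:3,3])@T[:3,:3]*1000)
```

```text
[[485.2 128.9]
 [536.  170.5]
 [600.4  92.3]
 [548.5  50.8]] [542.5 110.6  18. ]
100.93006509980492 66.07197253085683 129.25188181465117 38.94370607311733
tool y,x offset [ -0.1   6.8 188.5]
```

```bash
python3 goal.py 537 108 205 39
python3 - <<'E'
from f import *
T=pose(); im=ctrl.camera("wrist")[:,:,::-1]; old=cv2.imread("pics/w2.png"); cv2.imwrite("pics/w3.png",im)
K,W=cam("wrist",T); print(np.abs(im.astype(int)-old).mean())
print(R.from_matrix(T[:3,:3]).as_rotvec(),T[:3,3]*1000,np.array(ctrl.get_obs()["q"]))
g=cv2.cvtColor(im,cv2.COLOR_BGR2GRAY).astype(int)
for r in (200,240): print(r,[c for c in range(230,450) if abs(g[r,c+2]-g[r,c-2])>35])
E
```

```text
shift [1.3 0.8 1.5] turn [-0.    -0.    -0.008] t 2.6333 F [ 0.4 -0.7  1.7] open 0.8732523109955221
4.463793402777778
[-1.4 -2.8  0. ] [537.2 106.5 206.5] [-0.   0.4  1.8 -0.   1.  -0.7]
200 [249, 251, 252, 253, 254, 410, 411, 412, 413]
240 [254, 255, 256, 257, 408, 409, 410, 411]
```

```bash
python3 -m pendant '[[[0.87,0,0,0,0,0,0],[0.87,0,0,0,0,0,0],[0.87,0,0,0,0,0,0],[0.87,0,0,0,0,0,0]]]'|head -2;  python3 - <<'E'
from f import *
T=pose(); im=ctrl.camera("wrist")[:,:,::-1]; cv2.imwrite("pics/w4.png",im)
K,W=cam("wrist",T)
g=cv2.cvtColor(im,cv2.COLOR_BGR2GRAY).astype(float)
def edge(line): 
    d=np.convolve(line,[1,1,1,-1,-1,-1],'same'); return d
E_=[]
for r in (200,215,230,245):
    d=edge(g[r]); a=230+np.argmax(d[230:290]); b=380+np.argmin(d[380:440]); E_.append((r,a-.5,b-.5))
cc=[]
for c in (290,320,350,380):
    d=edge(g[:,c]); cc.append((c,150+np.argmax(d[150:220])-.5,370+np.argmin(d[370:410])-.5))
print(E_,cc)
L=unproj([[a,r] for r,a,b in E_],K,W,.018)@T[:3,:3]; Rr=unproj([[b,r] for r,a,b in E_],K,W,.018)@T[:3,:3]
U=unproj([[c,a] for c,a,b in cc],K,W,.018)@T[:3,:3]; D=unproj([[c,b] for c,a,b in cc],K,W,.018)@T[:3,:3]
t=T[:3,:3].T@T[:3,3]
print("y",(L-t)[:,1]*1000,(Rr-t)[:,1]*1000,"x",(U-t)[:,0]*1000,(D-t)[:,0]*1000,T[:3,3]*1000)
E
```

```text
time_s: 3.02
eef_pos: [0.5375, 0.1074, 0.207]
[(200, np.float64(250.5), np.float64(408.5)), (215, np.float64(251.5), np.float64(407.5)), (230, np.float64(251.5), np.float64(406.5)), (245, np.float64(252.5), np.float64(406.5))] [(290, np.float64(178.5), np.float64(383.5)), (320, np.float64(178.5), np.float64(383.5)), (350, np.float64(178.5), np.float64(370.5)), (380, np.float64(177.5), np.float64(382.5))]
y [-29.9 -29.9 -30.2 -30.2] [35.2 35.2 35.2 35.6] x [52.4 52.4 52.4 52.8] [-47.4 -47.5 -40.  -46.9] [537.5 107.4 207. ]
```

```bash
python3 -m pendant '[[[0.87,2.6,2.6,10,0,0,0],[0.87,2.6,2.6,20,0,0,0],[0.87,2.6,2.6,28,0,0,0],[0.87,2.6,2.6,28,0,0,0],[0.87,2.6,2.6,28,0,0,0]]]';python3 -m pendant '[[[0.82,0,0,0,0,0,0],[0.78,0,0,0,0,0,0],[0.74,0,0,0,0,0,0],[0.7,0,0,0,0,0,0],[0.7,0,0,0,0,0,0]]]'
```

```text
time_s: 3.48
eef_pos: [0.5371, 0.1112, 0.1764]
eef_rot: [-0.001, 0.433, 0.901, -0.0]
wrist_force: [-0.1, -0.5, 0.9]
opening: 0.869
grasp_force: 0.8
time_s: 3.9
eef_pos: [0.5385, 0.1111, 0.1795]
eef_rot: [0.001, 0.433, 0.901, 0.0]
wrist_force: [-4.7, 1.2, 22.1]
opening: 0.754
grasp_force: 65.8
```

```bash
python3 -m pendant '[[[0.6,0,0,-5,0,0,0],[0.6,0,0,-15,0,0,0],[0.6,0,0,-40,0,0,0],[0.6,0,0,-75,0,0,0],[0.6,0,0,-110,0,0,0]]]'; python3 goal.py 530 -225 290 -8
python3 - <<'E'
from h import *
snap("wrist","w5")
E
```

```text
time_s: 4.32
eef_pos: [0.5365, 0.111, 0.2872]
eef_rot: [-0.002, 0.434, 0.901, -0.001]
wrist_force: [1.7, -0.3, 0.1]
opening: 0.745
grasp_force: 65.9
shift [-258.5 -214.8   -2.8] turn [-0.004 -0.001  0.814] t 4.3167 F [ 1.7 -0.3  0.1] open 0.744859031960371
```

View pics/w5.png

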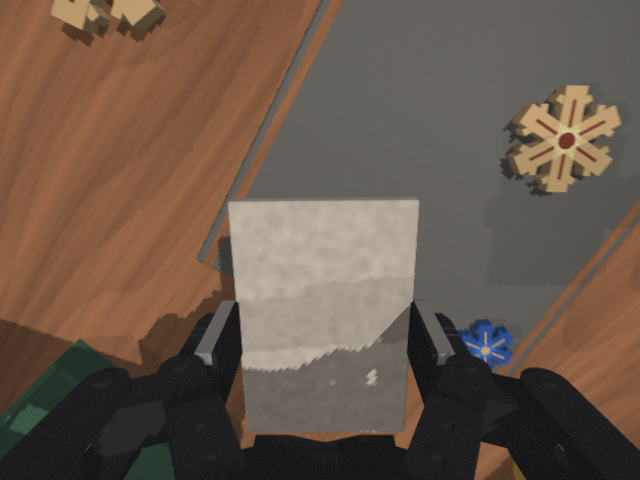

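The panel is held level between the pads, with its far edge at row 200 from (229,202) to (419,199). I'll hover 85 mm back from the red-brown flake so the camera sees it past the panel.

```bash
python3 goal.py 518 -310 290 -8; python3 -m pendant '[[[0.6,-314,-280,0,0,0,0.81],[0.6,-314,-280,0,0,0,0.81],[0.6,-314,-280,0,0,0,0.81],[0.6,-314,-280,0,0,0,0.81],[0.6,-314,-280,0,0,0,0.81]]]' | head -2
python3 goal.py 518 -310 290 -8
```

```text
shift [-315.5 -279.9    5.2] turn [0.008 0.002 0.814] t 4.3667 F [4.3 1.6 4.5] open 0.7451785567463955
time_s: 4.78
eef_pos: [0.5255, -0.0985, 0.2871]
shift [-210.9  -16.6   -2.9] turn [-0.001 -0.     0.183] t 4.7833 F [ 2.1 -0.7 -0.9] open 0.746149058542531
```

```bash
python3 -m pendant '[[[0.6,-40,-3,0,0,0,0.09],[0.6,-80,-6,0,0,0,0.183],[0.6,-120,-9,0,0,0,0.183],[0.6,-160,-13,0,0,0,0.183],[0.6,-190,-15,0,0,0,0.183]]]' | head -2
python3 -m pendant '[[[0.6,-18,-2,0,0,0,0],[0.6,-18,-2,0,0,0,0],[0.6,-18,-2,0,0,0,0],[0.6,-18,-2,0,0,0,0],[0.6,-18,-2,0,0,0,0]]]' | head -2
python3 goal.py 518 -310 290 -8
python3 - <<'E'
from f import *
T=pose();im=snap("wrist","w6"); K,W=cam("wrist",T); np.save("T6.npy",T)
for b in ctrl.boxes_of("wrist","lower_flake"):
    uv=np.array(b["point"])*[640,480]; print(b["confidence"],uv,unproj(uv,K,W,.016)*1000)
E
```

```text
time_s: 5.2
eef_pos: [0.5196, -0.2906, 0.287]
time_s: 5.62
eef_pos: [0.5162, -0.3038, 0.2871]
shift [-5.9  2.6 -2.9] turn [-0.001 -0.001  0.007] t 5.6167 F [-0.2  0.1 -1.2] open 0.7418116041631461
0.74 [334.8 113.1] [[ 532.3 -228.5   16. ]]
```

View pics/w6.png

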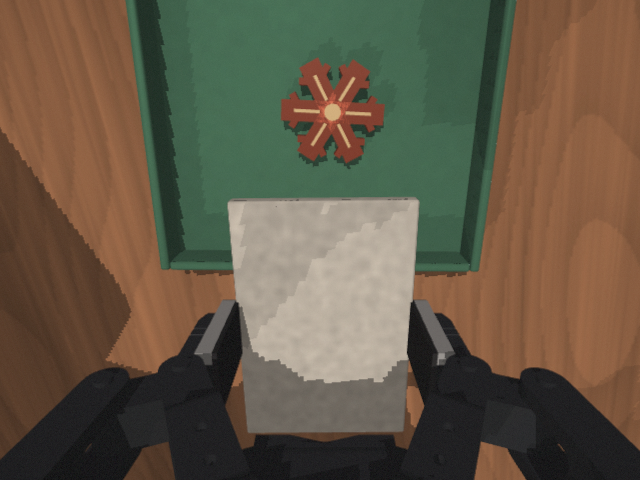

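The flake's centre dot is at (332,112), clear of the panel, whose far edge is at row 200. The tray's near rim runs from (162,269) to (478,271). Now I compute the panel's pose in the tool frame and the shift to make.

Run:
```python
from f import *
np.set_printoptions(precision=2,suppress=True)
T=np.load("T6.npy"); K,W=cam("wrist",T); Kt,Wt=cam("wrist",np.eye(4))
uv=np.array([[229.5,201],[417.5,199],[405.5,432.5],[247.5,432.5]])
obj=np.array([[50,-33,0],[50,33,0],[-50,33,0],[-50,-33,0]],float)/1000
for m in (cv2.SOLVEPNP_IPPE,cv2.SOLVEPNP_ITERATIVE):
    ok,r,t=cv2.solvePnP(obj,uv,Kt,None,flags=m); Rm=Wt[:3,:3]@cv2.Rodrigues(r)[0]; c=Wt[:3,:3]@t[:,0]+Wt[:3,3]; print("panel top centre in tool",c*1000,"rot",R.from_matrix(Rm).as_rotvec())
for z in (.160,.165): 
    P=unproj(uv,Kt,Wt,z)*1000; print(z,P.mean(0),np.linalg.norm((P[0]+P[1]-P[2]-P[3])/2),np.linalg.norm((P[1]+P[2]-P[0]-P[3])/2), np.degrees(np.arctan2(*(P[0]+P[1]-P[2]-P[3])[[1,0]])))
f=unproj([[332.5,112.5],[288,111],[380,114]],K,W,.016); print("flake",f*1000,"in tool",((f[0]-T[:3,3])@T[:3,:3])*1000)
e=unproj([[162,269],[478,271]],K,W,.03)@T[:3,:3]; d=(e[1]-e[0])*1000; print("near rim in tool",d,np.degrees(np.arctan2(d[0],d[1])))
l=unproj([[129,0],[163,265]],K,W,.03)@T[:3,:3]; d=(l[0]-l[1])*1000; print("left rim",np.degrees(np.arctan2(d[1],d[0])))
l=unproj([[515,0],[480,268]],K,W,.03)@T[:3,:3]; d=(l[0]-l[1])*1000; print("right rim",np.degrees(np.arctan2(d[1],d[0])))
```

```text
panel top centre in tool [ -0.54   0.45 163.25] rot [-0.01 -0.02 -0.01]
panel top centre in tool [ -0.72   0.44 163.86] rot [-0.01 -0.03 -0.01]
0.16 [  1.11   0.54 160.  ] 98.66408558993946 64.40547591718342 -0.7443641591662994
0.165 [ -1.97   0.55 165.  ] 102.4783931394367 66.89536158886419 -0.7443641591662948
flake [[ 531.05 -228.03   16.  ]
 [ 505.41 -223.79   16.  ]
 [ 558.48 -232.52   16.  ]] in tool [ 76.79   4.96 271.14]
near rim in tool [ -1.12 197.36  -0.17] -0.32643389917440974
left rim 0.4641578051240177
right rim -0.19219156259477868
```

```bash
python3 goal.py 530 -227.6 230 -8; 
python3 -m pendant '[[[0.6,25,1.5,5,0,0,0.005],[0.6,55,3,25,0,0,0.01],[0.6,77,4.5,45,0,0,0.015],[0.6,77,4.5,57,0,0,0.015],[0.6,77,4.5,57,0,0,0.015]]]' | head -2
python3 -m pendant '[[[0.6,0,0,0,0,0,0],[0.6,0,0,0,0,0,0],[0.6,0,0,0,0,0,0]]]'
python3 goal.py 530 -227.6 185 -8
```

```text
shift [77.3  3.5 57.4] turn [-0.    -0.     0.007] t 5.7167 F [-0.2 -0.1 -0.2] open 0.7444966721006264
time_s: 6.13
eef_pos: [0.53, -0.2267, 0.2276]
time_s: 6.38
eef_pos: [0.5313, -0.2305, 0.232]
eef_rot: [0.001, 0.758, 0.652, 0.0]
wrist_force: [0.5, -0.5, 0.7]
opening: 0.743
grasp_force: 66.0
shift [ 2.8 -1.8 46.9] turn [ 0.002  0.001 -0.01 ] t 6.3833 F [ 0.5 -0.5  0.7] open 0.7432314963080019
```

```bash
for i in 1 2 3; do python3 -m pendant '[[[0.6,0,0,0,0,0,0],[0.6,0,0,0,0,0,0]]]' | sed -n 2,3p; done; python3 goal.py 530 -227.6 185 -8
python3 - <<'E'
from h import *
snap("wrist","w7")
E
```

```text
eef_pos: [0.531, -0.2302, 0.2314]
eef_rot: [0.001, 0.758, 0.652, 0.0]
eef_pos: [0.5308, -0.2297, 0.2308]
eef_rot: [0.0, 0.758, 0.652, 0.0]
eef_pos: [0.5308, -0.2294, 0.2306]
eef_rot: [0.0, 0.758, 0.652, -0.0]
shift [ 1.7 -1.  45.6] turn [ 0.     0.    -0.009] t 6.8833 F [-0.  -0.7 -0.1] open 0.7439780901316142
```

View pics/w7.png

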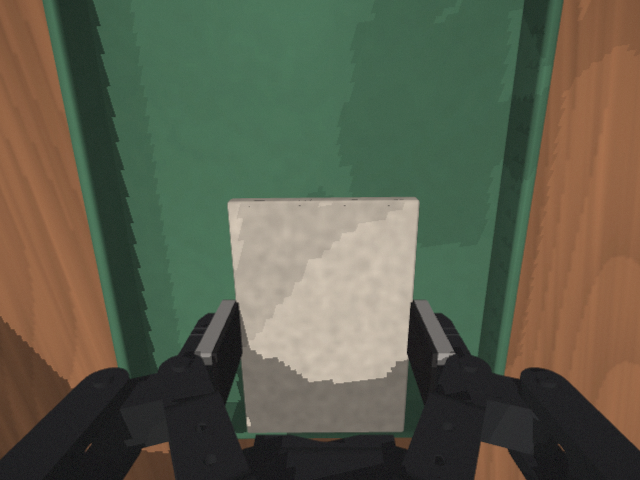

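The panel is over the flake and parallel to the tray walls. I'm lowering it gently.

```bash
python3 -m pendant '[[[0.6,1.5,-1,12,0,0,0],[0.6,1.5,-1,24,0,0,0],[0.6,1.5,-1,34,0,0,0],[0.6,1.5,-1,40,0,0,0],[0.6,1.5,-1,40,0,0,0]]]' | sed -n '2p;4p'; python3 -m pendant '[[[0.6,0,0,0.5,0,0,0],[0.6,0,0,1,0,0,0],[0.6,0,0,1.5,0,0,0],[0.6,0,0,2,0,0,0],[0.6,0,0,2,0,0,0]]]' | sed -n '2p;4p'; python3 goal.py 530 -227.6 185 -8
```

```text
eef_pos: [0.529, -0.227, 0.1878]
wrist_force: [-0.1, 0.4, -0.7]
eef_pos: [0.5302, -0.2279, 0.1889]
wrist_force: [0.1, 0.6, -0.1]
shift [ 0.2 -0.2  3.9] turn [ 0.001  0.    -0.009] t 7.7667 F [ 0.1  0.6 -0.1] open 0.7412765004939851
```

```bash
python3 -m pendant '[[[0.6,0,0,0.5,0,0,0],[0.6,0,0,1,0,0,0],[0.6,0,0,1.5,0,0,0],[0.6,0,0,2,0,0,0],[0.6,0,0,2,0,0,0]]]' | sed -n '2p;4p'; python3 -m pendant '[[[0.6,0,0,0.3,0,0,0],[0.6,0,0,0.6,0,0,0],[0.6,0,0,1,0,0,0],[0.6,0,0,1,0,0,0],[0.6,0,0,1,0,0,0]]]' | sed -n '2p;4p'
```

```text
eef_pos: [0.53, -0.2277, 0.1864]
wrist_force: [0.6, 0.2, -0.7]
eef_pos: [0.53, -0.2277, 0.1855]
wrist_force: [1.0, -0.3, -0.4]
```

```bash
python3 -m pendant '[[[0.6,0,0,0.3,0,0,0],[0.6,0,0,0.6,0,0,0],[0.6,0,0,1,0,0,0],[0.6,0,0,1,0,0,0],[0.6,0,0,1,0,0,0]]]' | sed -n '2p;4p'; python3 -m pendant '[[[0.6,0,0,0.3,0,0,0],[0.6,0,0,0.6,0,0,0],[0.6,0,0,1,0,0,0],[0.6,0,0,1,0,0,0],[0.6,0,0,1,0,0,0]]]' | sed -n '2p;4p'
```

```text
eef_pos: [0.53, -0.2277, 0.1845]
wrist_force: [-0.0, 0.2, 0.2]
eef_pos: [0.5301, -0.2277, 0.1835]
wrist_force: [-0.9, 0.1, 0.2]
```

```bash
for i in 1; do python3 -m pendant '[[[0.6,0,0,0.3,0,0,0],[0.6,0,0,0.6,0,0,0],[0.6,0,0,0.8,0,0,0],[0.6,0,0,0.8,0,0,0],[0.6,0,0,0.8,0,0,0]]]' | sed -n '2p;4p'; done
```

```text
eef_pos: [0.5301, -0.2277, 0.1835]
wrist_force: [-3.3, 0.1, 6.8]
```

Contact: 6.8 N upward at the predicted height. I'm releasing and backing up.

```bash
python3 -m pendant '[[[0.78,0,0,0,0,0,0],[0.84,0,0,0,0,0,0],[0.9,0,0,0,0,0,0],[0.9,0,0,0,0,0,0]]]' | sed -n '2p;4,6p'; python3 -m pendant '[[[0.92,0,0,-5,0,0,0],[0.92,0,0,-15,0,0,0],[1,0,0,-40,0,0,0],[1,0,0,-75,0,0,0],[1,0,0,-110,0,0,0]]]' | sed -n '2p;4,6p'; python3 -m pendant '[[[1,-40,0,0,0,0,0],[1,-60,0,0,0,0,0],[1,-60,0,0,0,0,0],[1,-60,0,0,0,0,0],[1,-60,0,0,0,0,0]]]' | sed -n '2p'
python3 -m pendant '[[[1,0,0,0,0,0,0],[1,0,0,0,0,0,0],[1,0,0,0,0,0,0]]]' | sed -n '2p'
python3 - <<'E'
from h import *
np.save("T8.npy",pose()); snap("wrist","w8")
E
```

```text
eef_pos: [0.53, -0.2277, 0.1825]
wrist_force: [0.6, -1.2, -0.1]
opening: 0.9
grasp_force: 0.0
eef_pos: [0.5296, -0.2274, 0.2939]
wrist_force: [0.5, -0.0, -0.1]
opening: 0.999
grasp_force: 0.0
eef_pos: [0.521, -0.2866, 0.2928]
eef_pos: [0.5213, -0.2862, 0.2925]
```

View pics/w8.png

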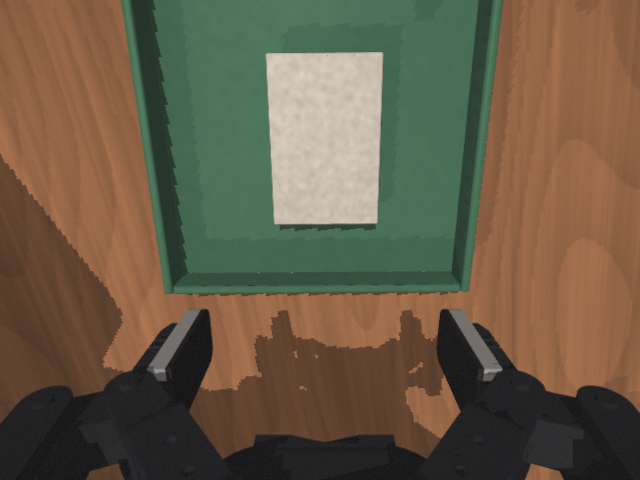

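The panel lies flat, with corners at (266,54), (383,52), (378,223) and (275,224), and square to the tray. I'll compute its centre, then head for the pale flake.

```bash
python3 - <<'E'
from f import *
T=np.load("T8.npy"); im=cv2.imread("pics/w8.png"); K,W=cam("wrist",T); h=cv2.cvtColor(im,cv2.COLOR_BGR2HSV).astype(int)
rect((h[...,1]<70)&(h[...,2]>120),(325,140),K,W,.022)
P=unproj([[266,54],[383,52],[378,223],[275,224]],K,W,.022)*1000; print(P.mean(0))
E
python3 goal.py 605 244 300 7.5; python3 goal.py 605 244 300 67.5
```

```text
centre [ 530.1 -227.6] size [99.7 66.2] long deg 82.0
[ 530.7 -227.9   22. ]
shift [536.9   4.6  -7.3] turn [-0.    -0.    -0.279] t 11.3167 F [ 0.4  0.1 -0.3] open 0.999178915403628
shift [536.9   4.6  -7.3] turn [-0.000e+00 -1.000e-03 -1.326e+00] t 11.3167 F [ 0.4  0.1 -0.3] open 0.999178915403628
```

```bash
python3 -m pendant '[[[1,537,5,-7,0,0,-0.279],[1,537,5,-7,0,0,-0.279],[1,537,5,-7,0,0,-0.279],[1,537,5,-7,0,0,-0.279],[1,537,5,-7,0,0,-0.279]]]' | sed -n 2p; python3 goal.py 605 244 300 7.5
```

```text
eef_pos: [0.5539, -0.0792, 0.2955]
shift [313.9  92.6  -4.5] turn [ 0.    -0.    -0.001] t 11.7333 F [ 1.  -0.2 -0.4] open 1.000058301737388
```

```bash
python3 -m pendant '[[[1,314,93,-4,0,0,0],[1,314,93,-4,0,0,0],[1,314,93,-4,0,0,0],[1,314,93,-4,0,0,0],[1,314,93,-4,0,0,0]]]' | sed -n 2p; python3 goal.py 605 244 300 7.5
```

```text
eef_pos: [0.5865, 0.1269, 0.2981]
shift [113.7  33.6  -1.9] turn [ 0.  0. -0.] t 12.15 F [ 0.8 -0.2  0.2] open 0.9987107128842732
```

```bash
python3 -m pendant '[[[0.85,40,12,0,0,0,0],[0.85,80,24,15,0,0,0],[0.85,112,33,35,0,0,0],[0.85,112,33,50,0,0,0],[0.85,112,33,60,0,0,0]]]' | sed -n 2p;python3 -m pendant '[[[0.85,0,0,0,0,0,0],[0.85,0,0,0,0,0,0],[0.85,0,0,0,0,0,0],[0.85,0,0,0,0,0,0],[0.85,0,0,0,0,0,0]]]' | sed -n 2p; python3 goal.py 605 244 230 7.5;  python3 - <<'E'
from f import *
T=pose(); np.save("T9.npy",T); snap("wrist","w9"); K,W=cam("wrist",T)
for b in ctrl.boxes_of("wrist","pale_flake"):
    uv=np.array(b["point"])*[640,480]; print(b["confidence"],uv,unproj(uv,K,W,.022)*1000)
E
```

```text
eef_pos: [0.6037, 0.2423, 0.2357]
eef_pos: [0.6056, 0.2389, 0.2394]
shift [5.2 0.  9.4] turn [ 0.002 -0.    -0.002] t 12.9833 F [-0.3 -0.2  0.2] open 0.8492113336510163
0.61 [327.6 247.5] [[606.5 251.5  22. ]]
0.57 [264.4 190.9] [[572.4 276.4  22. ]]
```

View pics/w9.png

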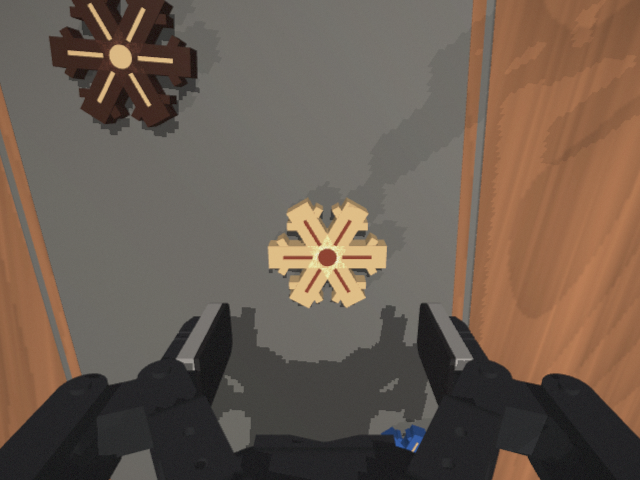

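The pale flake's dot is at (327,257). Its arm lies along the closing line, with ends at (268,257) and (386,257). The walnut flake is at (120,57), well clear.

```bash
python3 - <<'E'
from f import *
T=np.load("T9.npy"); K,W=cam("wrist",T)
P=unproj([[327.5,257.5],[268,257],[386.5,256.5]],K,W,.022); print(P*1000); print((P-T[:3,3])@T[:3,:3]*1000)
E
python3 goal.py 606 246 185 7.5
```

```text
[[607.1 246.1  22. ]
 [577.  242.5  22. ]
 [636.9 250.5  22. ]]
[[  7.    2.  217.4]
 [  7.3 -28.3 217.4]
 [  7.5  32.  217.5]]
shift [ 6.7  1.4 54. ] turn [ 0.001 -0.    -0.002] t 13.0833 F [ 0.   1.6 -0.3] open 0.8492793451947507
```

```bash
python3 -m pendant '[[[0.85,6.5,2,15,0,0,0],[0.85,6.5,2,30,0,0,0],[0.85,6.5,2,42,0,0,0],[0.85,6.5,2,50,0,0,0],[0.85,6.5,2,50,0,0,0]]]' | sed -n 2p;python3 -m pendant '[[[0.85,0,0,4,0,0,0],[0.85,0,0,8,0,0,0],[0.85,0,0,8,0,0,0],[0.85,0,0,8,0,0,0]]]' | sed -n '2p;4p'; python3 goal.py 607 246.2 180 7.5
```

```text
eef_pos: [0.6047, 0.2459, 0.1848]
eef_pos: [0.6062, 0.2464, 0.1802]
wrist_force: [0.0, -0.6, 0.3]
shift [-0.3  0.8  0.2] turn [ 0.    -0.    -0.001] t 13.8333 F [ 0.  -0.6  0.3] open 0.8499029538504806
```

```bash
python3 -m pendant '[[[0.82,0,0.8,-2.5,0,0,0],[0.78,0,0.8,-2.5,0,0,0],[0.74,0,0.8,-2.5,0,0,0],[0.7,0,0.8,-2.5,0,0,0],[0.66,0,0.8,-2.5,0,0,0]]]' | sed -n '2p;4,6p'; python3 -m pendant '[[[0.6,0,0,0,0,0,0],[0.55,0,0,0,0,0,0],[0.55,0,0,0,0,0,0]]]' | sed -n '2p;4,6p'
```

```text
eef_pos: [0.6073, 0.2466, 0.1837]
wrist_force: [-2.5, -0.3, 7.1]
opening: 0.674
grasp_force: 62.1
eef_pos: [0.6072, 0.2466, 0.1837]
wrist_force: [-2.0, -1.1, 6.5]
opening: 0.674
grasp_force: 62.4
```

Gripped: opening 0.674, 62 N. Lifting and carrying.

```bash
python3 -m pendant '[[[0.55,0,0,-5,0,0,0],[0.55,0,0,-15,0,0,0],[0.55,0,0,-40,0,0,0],[0.55,0,0,-75,0,0,0],[0.55,0,0,-105,0,0,0]]]' | sed -n '2p;4,6p'; python3 goal.py 530.2 -227.7 285 -8
```

```text
eef_pos: [0.6067, 0.2465, 0.2892]
wrist_force: [1.8, -0.4, 0.1]
opening: 0.677
grasp_force: 63.9
shift [-460.3 -137.3    4.3] turn [-0.001  0.     0.27 ] t 14.9167 F [ 1.8 -0.4  0.1] open 0.6769187154953034
```

```bash
python3 -m pendant '[[[0.55,-460,-137,0,0,0,0.27],[0.55,-460,-137,0,0,0,0.27],[0.55,-460,-137,0,0,0,0.27],[0.55,-460,-137,0,0,0,0.27],[0.55,-460,-137,0,0,0,0.27]]]' | sed -n '2p;4,6p'; python3 goal.py 530.2 -227.7 285 -8
```

```text
eef_pos: [0.5731, 0.0393, 0.2885]
wrist_force: [0.5, -0.6, -0.2]
opening: 0.671
grasp_force: 63.9
shift [-270.4   -5.4    3.5] turn [0.001 0.    0.   ] t 15.3333 F [ 0.5 -0.6 -0.2] open 0.671390996850312
```

Run:
```python
from h import *
im=snap("wrist","w10")
cv2.imwrite("pics/w10c.png",im[180:480,160:490,::-1])
```

```text
(no output)
```

View pics/w10c.png

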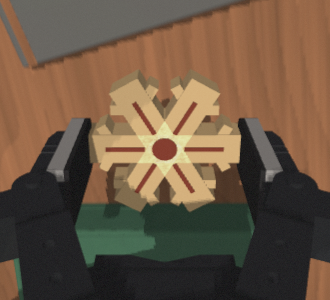

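The flake is held flat with its dot at full-image pixel (325,329). I'll compute its offset in the tool.

```bash
python3 -c "
from f import *
K,W=cam('wrist',np.eye(4)); print(unproj([[325,329]],K,W,.1617)*1000)"
python3 -m pendant '[[[0.55,-40,-1,0,0,0,0],[0.55,-80,-2,0,0,0,0],[0.55,-120,-3,0,0,0,0],[0.55,-160,-4,0,0,0,0],[0.55,-200,-5,0,0,0,0]]]' | sed -n '2p;4,6p'; python3 goal.py 530.2 -227.7 240 -8
```

```text
[[ -0.2   0.5 161.7]]
eef_pos: [0.5405, -0.1581, 0.2884]
wrist_force: [1.1, -0.1, -1.0]
opening: 0.668
grasp_force: 63.9
shift [-70.4  -0.5  48.4] turn [ 0.001  0.    -0.   ] t 15.8 F [ 1.1 -0.1 -1. ] open 0.668022920725264
```

```bash
python3 -m pendant '[[[0.55,-30,0,5,0,0,0],[0.55,-55,-0.5,15,0,0,0],[0.55,-70,-1,30,0,0,0],[0.55,-70,-1,45,0,0,0],[0.55,-70,-1,53,0,0,0]]]' | sed -n '2p;4,6p';python3 -m pendant '[[[0.55,0,0,5,0,0,0],[0.55,0,0,10,0,0,0],[0.55,0,0,10,0,0,0],[0.55,0,0,10,0,0,0],[0.55,0,0,10,0,0,0]]]' | sed -n '2p;4,6p'; python3 goal.py 529.7 -227.4 193.7 -8
```

```text
eef_pos: [0.5296, -0.2266, 0.2335]
wrist_force: [0.0, 1.0, -0.4]
opening: 0.669
grasp_force: 63.9
eef_pos: [0.5307, -0.2254, 0.2253]
wrist_force: [0.2, -0.6, 0.6]
opening: 0.671
grasp_force: 63.9
shift [-2.1 -0.7 31.6] turn [0.001 0.001 0.001] t 16.6333 F [ 0.2 -0.6  0.6] open 0.6708654128561512
```

```bash
python3 -m pendant '[[[0.55,-2,-0.7,8,0,0,0],[0.55,-2,-0.7,16,0,0,0],[0.55,-2,-0.7,24,0,0,0],[0.55,-2,-0.7,27,0,0,0],[0.55,-2,-0.7,27,0,0,0]]]' | sed -n '2p;4p';python3 -m pendant '[[[0.55,0,0,0,0,0,0],[0.55,0,0,0,0,0,0],[0.55,0,0,0,0,0,0],[0.55,0,0,0,0,0,0],[0.55,0,0,0,0,0,0]]]' | sed -n '2p;4p'; python3 goal.py 529.7 -227.4 193.7 -8
```

```text
eef_pos: [0.5285, -0.2272, 0.1958]
wrist_force: [0.2, 0.2, 0.2]
eef_pos: [0.5293, -0.2277, 0.1978]
wrist_force: [-0.3, 0.0, -0.3]
shift [0.3 0.3 4.1] turn [ 0.001  0.    -0.   ] t 17.4667 F [-0.3  0.  -0.3] open 0.6710684278749448
```

```bash
python3 -m pendant '[[[0.55,0.2,0.3,0.5,0,0,0],[0.55,0.2,0.3,1,0,0,0],[0.55,0.2,0.3,1.5,0,0,0],[0.55,0.2,0.3,2,0,0,0],[0.55,0.2,0.3,2,0,0,0]]]' | sed -n '2p;4p'; python3 -m pendant '[[[0.55,0,0,0.3,0,0,0],[0.55,0,0,0.6,0,0,0],[0.55,0,0,1,0,0,0],[0.55,0,0,1,0,0,0],[0.55,0,0,1,0,0,0]]]' | sed -n '2p;4p'
```

```text
eef_pos: [0.5295, -0.2274, 0.1953]
wrist_force: [-0.7, -0.4, -1.3]
eef_pos: [0.5295, -0.2275, 0.1945]
wrist_force: [-0.8, 0.5, -0.3]
```

```bash
python3 -m pendant '[[[0.55,0,0,0.3,0,0,0],[0.55,0,0,0.5,0,0,0],[0.55,0,0,0.7,0,0,0],[0.55,0,0,0.7,0,0,0],[0.55,0,0,0.7,0,0,0]]]' | sed -n '2p;4p'; python3 -m pendant '[[[0.55,0,0,0.3,0,0,0],[0.55,0,0,0.3,0,0,0],[0.55,0,0,0.3,0,0,0]]]' | sed -n '2p;4p'
```

```text
eef_pos: [0.5295, -0.2274, 0.1938]
wrist_force: [0.4, 0.5, 0.6]
eef_pos: [0.5296, -0.2275, 0.1938]
wrist_force: [-1.7, 0.8, 3.9]
```

Light contact (3.9 N). Releasing, backing up and checking.

```bash
python3 -m pendant '[[[0.7,0,0,0,0,0,0],[0.74,0,0,0,0,0,0],[0.8,0,0,0,0,0,0],[0.84,0,0,0,0,0,0],[0.84,0,0,0,0,0,0]]]' | sed -n '2p;4,6p'; python3 -m pendant '[[[0.85,0,0,-5,0,0,0],[0.85,0,0,-15,0,0,0],[0.9,0,0,-40,0,0,0],[1,0,0,-75,0,0,0],[1,0,0,-100,0,0,0]]]' | sed -n '2p;4,6p'; python3 -m pendant '[[[1,-40,0,0,0,0,0],[1,-60,0,0,0,0,0],[1,-60,0,0,0,0,0],[1,-60,0,0,0,0,0],[1,-60,0,0,0,0,0]]]' | sed -n '2p'
python3 -m pendant '[[[1,0,0,0,0,0,0],[1,0,0,0,0,0,0],[1,0,0,0,0,0,0]]]' | sed -n '1,2p'
python3 - <<'E'
from f import *
T=pose(); im=snap("wrist","w11")
cv2.imwrite("pics/w11c.png",im[:300,100:540,::-1]); K,W=cam("wrist",T); np.save("T11.npy",T)
h=cv2.cvtColor(im,cv2.COLOR_RGB2HSV).astype(int)
P=unproj([[262,40],[262,40]],K,W,.022)
for b in ctrl.boxes_of("wrist","pale_flake"):
    uv=np.array(b["point"])*[640,480]; print(b["confidence"],uv,unproj(uv,K,W,.032)*1000)
E
```

```text
eef_pos: [0.5295, -0.2274, 0.1933]
wrist_force: [0.0, 0.5, 0.4]
opening: 0.838
grasp_force: 0.0
eef_pos: [0.5298, -0.2276, 0.2966]
wrist_force: [1.8, -1.6, 0.4]
opening: 0.997
grasp_force: 0.0
eef_pos: [0.521, -0.2864, 0.2937]
time_s: 20.47
eef_pos: [0.5213, -0.286, 0.2933]
0.79 [325.3 143.8] [[ 530.2 -226.8   32. ]]
```

View pics/w11c.png

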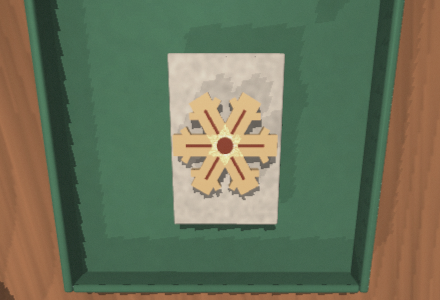

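The pale flake lies flat and face up, its dot at crop (225,146). It sits in the middle of the panel, which has not moved: its corners are where they were after the first placing. Handing in.

```bash
python3 -c "
from bench import ctrl
print(ctrl.hand_in())"
```

```text
the job is handed in; nothing more can be done
None
```

The job is handed in at about 20.5 s of the 54 s: the panel lies flat and centred (within about 1 mm by the wrist camera) on the red-brown snowflake, along the tray's long side, and the pale snowflake is face up in the middle of the panel.

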